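Pour walnuts from a carton with a fold-out spout

TASK

Pull the folded spout of the walnut carton all the way out while the carton stands on the worktop, then tilt the carton and pour all six walnuts through the spout into the bowl. Stand the empty carton back upright on the worktop, and leave the bowl upright and the things around it where they are.

Things in the scene. Friction and masses are not known exactly. Their poses are not given: they have to be found in the camera images.
- carton: Closed rigid cardboard carton, 64 mm thick (its x), 104 deep (its y), 160 tall, 0.30 kg, walls 2.5 mm; origin at the centre of its underside, z up. Grip its broad faces (+x, -x). The spout sits in the narrow face that looks along the carton's -y, close under the top. It starts upright with that face roughly to world +y (the robot's left), six loose walnuts on its floor.
- spout (a joint): Angle of the white plastic spout: 0 folded in flush, 0.9 all the way out (a stop). It turns outwards about its lower edge, a line along the carton's x; the stiff hinge (0.03 N m, 0.7 N at the tab) stays where it is left. Panel 54 mm wide, 46 high, with fan-shaped cheeks; fully out, its free edge is 36 mm out from the face; opening 49 mm high, 51 mm between the cheeks.
- spout_hinge (a point): Middle of the spout's hinge line, on the carton's narrow face, 52 mm from the carton's centre along its -y and 98 mm above its underside.
- spout_tab (a point): Middle of the spout's pull tab: a plate 24 mm wide (along the carton's x), 4 mm thick, standing 20 mm straight out from the narrow face at the spout's upper edge, 43 mm above the hinge line; this point is 10 mm out from the face. It swings with the spout: fully out, it is 40 mm from the face and 19 mm above the hinge line.
- bowl: White ceramic bowl, 126 mm across the rim, 58 mm high, walls 4 mm, 0.40 kg, loose; origin at the centre of its underside. Stands to the left of the carton.
- walnut1: Walnut 1 of six, 24 mm across and 28 mm long, 10 g; origin at its centre. Loose inside the carton at the start, so hidden from view.
- walnut2: Walnut 2 of six, 24 mm across and 28 mm long, 10 g; origin at its centre. Loose inside the carton at the start, so hidden from view.
- walnut3: Walnut 3 of six, 24 mm across and 28 mm long, 10 g; origin at its centre. Loose inside the carton at the start, so hidden from view.
- walnut4: Walnut 4 of six, 24 mm across and 28 mm long, 10 g; origin at its centre. Loose inside the carton at the start, so hidden from view.
- walnut5: Walnut 5 of six, 24 mm across and 28 mm long, 10 g; origin at its centre. Loose inside the carton at the start, so hidden from view.
- walnut6: Walnut 6 of six, 24 mm across and 28 mm long, 10 g; origin at its centre. Loose inside the carton at the start, so hidden from view.
- honey_jar: Bystander: glass honey jar with a grey lid, 71 mm across, 110 mm tall; origin at the centre of its underside.
- apple: Bystander: red apple, 80 mm across, 69 mm tall; origin at the centre of its underside.
Not all that is in view belongs to the job. What is shaped like the bowl but turquoise is not meant.

How it is judged:
On the way, in this order (a step that is already met when the one before it is completed fails the run):
1. the spout is pulled all the way out (0.7 rad or more of 0.9) while the carton stands upright on the worktop (value of joint spout above 0.7 rad and angle between carton's own z axis and vertical below 0.12 rad and height (world z) of carton between -0.012 and 0.012 m), for 0.2 s.
2. all six walnuts lie in the bowl (horizontal distance between each of walnut1, walnut2, walnut3, walnut4, walnut5, walnut6 and bowl below 0.06 m and z of walnut1 in the frame of bowl between 0 and 0.07 m and z of walnut2 in the frame of bowl between 0 and 0.07 m and z of walnut3 in the frame of bowl between 0 and 0.07 m and z of walnut4 in the frame of bowl between 0 and 0.07 m and z of walnut5 in the frame of bowl between 0 and 0.07 m and z of walnut6 in the frame of bowl between 0 and 0.07 m), for 0.2 s.
At the end, for the whole second after the job is handed in: All six walnuts lie in the bowl (centres within 60 mm of its axis, under 70 mm above its foot); bowl and carton stand upright on the worktop (tilt under 0.12 rad, within 12 mm of its height), the carton at rest (all of step 2 and angle between each of bowl, carton's own z axis and vertical below 0.12 rad and height (world z) of bowl between -0.012 and 0.012 m and height (world z) of carton between -0.012 and 0.012 m and linear speed of carton below 0.02 m/s); the robot touches nothing.
It fails at once if the honey jar is pushed more than 40 mm or tipped over (distance of honey_jar from where it was at the start of the episode above 0.04 m or angle between honey_jar's own z axis and vertical above 0.5 rad).
It fails at once if the apple is pushed more than 40 mm or tipped over (distance of apple from where it was at the start of the episode above 0.04 m or angle between apple's own z axis and vertical above 0.5 rad).
It also fails if it takes over 64 s, if anything falls off the work surface, if the arm or the gripper's body presses on something with over 40 N, if the wrist force passes 120 N, or if a joint passes its speed limit or range.

ROBOT

A 6-joint arm with a two-finger parallel gripper is mounted at the origin on a cart in front of the work surface, level with it; the furniture and walls round the work are solid. World frame = base frame: x ahead of the robot, y to its left, z up, the work surface at z = 0. Lengths are in m, angles in rad, forces in N, time in s.
With the tool pointing down it reaches from about 0.275 to 0.725 m from the base axis. Payload 15.9 kg.
Tool frame: the origin (TCP) lies between the finger pads; the fingertips stand 17 mm ahead of it and the grasp point (between the pads) lies 2 mm behind it; z points along the fingers, y is the line along which they close (so a half turn about z gives the same grasp; the last joint's range is limited). The gripper opens to 85 mm and grips with 20 to 120 N. Pads are 22 mm wide; open, the fingers measure 114 mm over their backs; the gripper's body (76 mm by 85 mm) begins 54 mm behind the grasp point. The pads swing forward as they close: fully open they stand 13 mm farther back than shut.
Start: joints at [1.152, 0.213, -0.034, 1.323, 0, 1.571], TCP at [0.203, 0.457, 0.248] pointing down, gripper open.
Joint ranges: [-2.98, 2.98], [-0.74, 1.72], [-1.14, 1.35], [-2.1, 2.04], [-1.57, 1.44], [-3.14, 3.14]. Speed limits (rad/s): [1.89, 1.89, 2.39, 2.57, 3.14, 3.14].

INTERFACE

Orientations are given as a unit quaternion [x, y, z, w].
In Python, from plant import robot, snapshot, camera_info, cut_out, pinpoint gives the robot as it stands.
- The arm moves only by the shell command python3 -m handwheel 'ROWS' [OPENING] [FORCE]. ROWS is JSON, one flat list of numbers, 6 for each row, row after row: the shift along the tool's x, y, z in cm, then the turn, a rotation vector about the tool's x, y, z in rad. A call has exactly 8 rows; each row shifts and turns the commanded pose from where the row before left it, along the tool's axes as they then stand; what a row does not reach is not made up. A row lasts 1/12 s, in which the tool goes at most 41.7 mm and 7.16 degrees, less where a joint would pass 70% of its speed; a pose out of reach is approached as far as the arm can. A call is refused whole if a number of a shift passes 4.17 or a number of a turn 0.125, either way. A call with a gripper value outside its range is refused whole. OPENING is the opening in per cent of the stroke, from 0 (shut) to 100 (fully open), set as the call begins (- or left out, the last holds). The fingers move at their own pace and stop on an object; FORCE is the grip in N (left out, the last holds). Time passes only in rows, so rows that do not move let the fingers close, or fill a call up. It gives the time, the measured TCP pose, the force, the opening and the grip force at its end, in the units of the state.
- robot.get_obs(): the state, without advancing time (a new reading comes with each control period).
- snapshot(name): name is "scene" or "top"; returns the picture (400x640x3 uint8, blue, green, red); there is no depth.
- camera_info(name): a dict with "fovy" (degrees; the focal length in pixels is half the picture's height over the tangent of half this angle, whatever the lens; pixels are square), "cx", "cy" (the principal point, pixels), "R" (3x3) and "t" (3): a world point X has camera coordinates R X + t. Camera axes: x right, y down, z forward; pixel columns grow to the right and rows downward; lengths in m; the calibration is good to about 2 mm. A picture is of the moment at which its call begins. camera_info takes no time and is no camera call.
- robot.hand_in(): hands the job in; it is judged then, once.
Trained networks look in the newest picture that a camera, given by its name, has taken for a name from the list of things; names that differ only in an ending like _2 or _b are one class to them, and where a whole thing is asked for, a point or a joint stands for the part that bears it (a point fixed in the world has none). Each returns a list of dicts, best first, with "confidence" (0 to 1); they miss things now and then, are a little off and sometimes report something else, mostly with a low value. They report only what shows in the picture. A call takes as long as a camera call. They do not tell look-alikes from the thing itself.
- cut_out(camera, target): "pixels" (400x640 bool, what is visible of it).
- pinpoint(camera, target): "at" ([x, y, z] in m, in world coordinates, good to about 4 mm: a listed point, or the origin of a listed thing).
The state is a dict: "t": time; "qpos": joint angles; "qd": joint speeds; "tau": joint torques, N m; "eef_pos": TCP position; "tcp_rot": TCP orientation; "wrist_force": force on the tool from outside, world axes, zero at the start; "torque": the same for the moment, N m; "finger_gap": finger opening in m; "finger_force": force on a finger pad.
Only numpy, scipy, OpenCV 4.12 (cv2) and the standard library are available. Lean on these libraries where they do the work, as an engineer would, in place of code of your own. Each camera call takes 0.05 s, during which the arm holds its last target. There are 200 camera calls.

## Working session

There is one attempt and no reset: what is moved stays moved. The work goes in short steps, Python scripts to look and compute and a shell command to move; the robot and the scene stay as the last step left them, time stands still between calls to the robot, and variables do not carry over. Pictures are saved under pics/ and viewed, at most 13 in all, crops included, and the job is handed in when it is done.

```bash
ls; mkdir -p pics; cat > look.py <<'E'
import cv2,numpy as np
from plant import robot,snapshot,camera_info,cut_out,pinpoint
E
python3 - <<'E'
from look import *
for n in("scene","top"):
    cv2.imwrite(f"pics/{n}0.png",snapshot(n))
    c=camera_info(n);print(n,c["fovy"],np.round(c["R"],3).tolist(),np.round(c["t"],3))
    for k in("carton","spout_hinge","spout_tab","bowl","honey_jar","apple"):
        print(k,[(np.round(d["at"],3).tolist(),round(d["confidence"],2)) for d in pinpoint(n,k)][:3])
o=robot.get_obs();print(o["t"],o["eef_pos"],o["tcp_rot"],o["finger_gap"])
E
```

```text
pics
scene 55.15982062613295 [[-0.79, -0.613, -0.015], [-0.263, 0.361, -0.895], [0.554, -0.702, -0.446]] [0.478 0.202 1.286]
carton [([0.445, -0.122, 0.001], 0.96)]
spout_hinge [([0.429, -0.068, 0.094], 0.7)]
spout_tab [([0.428, -0.055, 0.139], 0.5), ([0.448, 0.223, -0.003], 0.42)]
bowl [([0.475, 0.628, 0.0], 0.96), ([0.447, 0.221, 0.0], 0.58)]
honey_jar [([0.475, -0.348, -0.003], 0.82)]
apple [([0.43, -0.067, 0.093], 0.56), ([0.572, -0.275, 0.001], 0.38)]
top 57.34520017060261 [[0.014, -1.0, -0.009], [-0.99, -0.013, -0.141], [0.141, 0.011, -0.99]] [0.125 0.507 1.365]
carton [([0.441, -0.116, -0.004], 0.82)]
spout_hinge [([0.434, -0.067, 0.096], 0.93)]
spout_tab [([0.426, -0.058, 0.143], 0.4)]
bowl [([0.483, 0.631, 0.003], 0.79), ([0.448, 0.225, -0.003], 0.68)]
honey_jar [([0.481, -0.343, -0.0], 0.91)]
apple [([0.573, -0.276, -0.004], 0.76), ([0.448, 0.227, -0.003], 0.75)]
0.7 [0.20332977 0.4567796  0.24831252] [2.07881683e-01 9.78153979e-01 5.62579732e-06 1.85312304e-06] 0.08516713558526964
```

View pics/scene0.png

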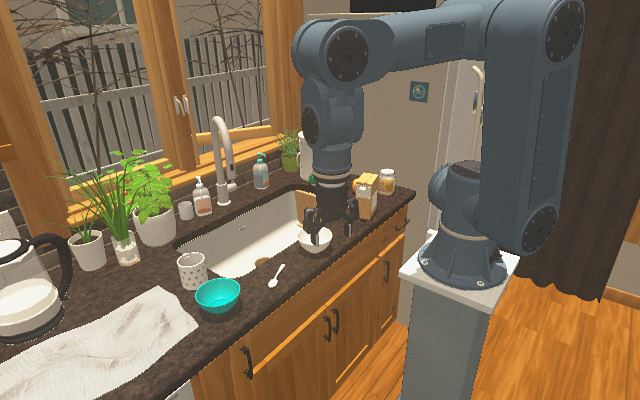

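View pics/top0.png

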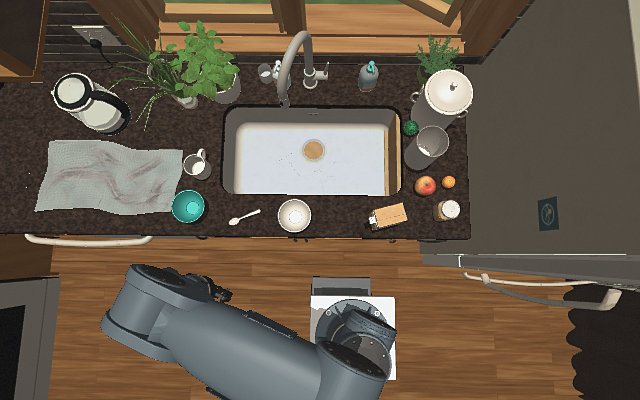

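Candidates: the white bowl is at top px (294,215). The look-alikes are the turquoise bowl at (188,207), the white mug at (197,163) and the steel cup at (428,148). I choose the white bowl at (294,215). The carton is at (388,216), and its white spout and tab show at about (372,223). I'll check these in a crop and fit the carton's yaw.

```bash
cat > look.py <<'E'
import cv2,numpy as np
from scipy.spatial.transform import Rotation as Ro
from scipy.optimize import minimize
from plant import robot,snapshot,camera_info,cut_out,pinpoint
def proj(n,P):
    c=camera_info(n);f=200/np.tan(np.radians(c["fovy"]/2));q=np.asarray(P)@np.array(c["R"]).T+np.array(c["t"])
    return np.c_[f*q[:,0]/q[:,2]+c["cx"],f*q[:,1]/q[:,2]+c["cy"]]
BOX=np.array([[a,b,c] for a in(-.032,.032) for b in(-.052,.052) for c in(0,.16)])
def fit(x0,cams=("top","scene")):
    "carton on the worktop: x,y,yaw from the masks"
    M={}
    for n in cams:
        snapshot(n);d=cut_out(n,"carton")
        if d: M[n]=d[0]["pixels"]
    def cost(p):
        s=0;P=BOX@Ro.from_euler("z",p[2]).as_matrix().T+[p[0],p[1],0]
        for n,m in M.items():
            k=np.zeros((400,640),np.uint8);cv2.fillConvexPoly(k,cv2.convexHull(np.round(proj(n,P)*16).astype(np.int32)),255,cv2.LINE_AA,4)
            k=k/255.;s+=np.abs(k-m).sum()/m.sum()
        return s
    r=minimize(cost,x0,method="Nelder-Mead",options=dict(initial_simplex=[x0]+[np.add(x0,e) for e in([.01,0,0],[0,.01,0],[0,0,.15])]))
    return r.x,r.fun,list(M)
def tool():
    o=robot.get_obs();return o,np.array(o["eef_pos"]),Ro.from_quat(o["tcp_rot"])
def plan(p1,R1,n=8,cur=None):
    "rows for n equal steps from the present pose"
    o,p,R=tool()
    if cur: p,R=cur
    w=(R.inv()*R1).as_rotvec()/n;d=(np.array(p1)-p)/n
    for i in range(n):
        s=(R*Ro.from_rotvec(w*i)).inv().apply(d)*100
        print(np.round(s,2).tolist(),np.round(w,3).tolist())
E
python3 - <<'E'
from look import *
print(fit([.443,-.119,np.pi+.22]),fit([.443,-.119,np.pi+.22],("top",)))
im=cv2.imread("pics/top0.png")
cv2.imwrite("pics/crop.png",cv2.resize(im[170:250,270:470],None,fx=4,fy=4,interpolation=cv2.INTER_CUBIC))
for n in("top","scene"):
    b=[d for d in pinpoint(n,"bowl")];print([np.round(d["at"],4).tolist() for d in b])
E
```

```text
(array([ 0.44334159, -0.12110956,  3.47884155]), np.float64(0.25950251345989894), ['top', 'scene']) (array([ 0.44425291, -0.12095524,  3.41886603]), np.float64(0.07234893957583033), ['top'])
[[0.4824, 0.6298, 0.002], [0.4445, 0.2271, -0.003]]
[[0.4478, 0.2261, 0.0001], [0.4744, 0.6239, -0.0]]
```

View pics/crop.png

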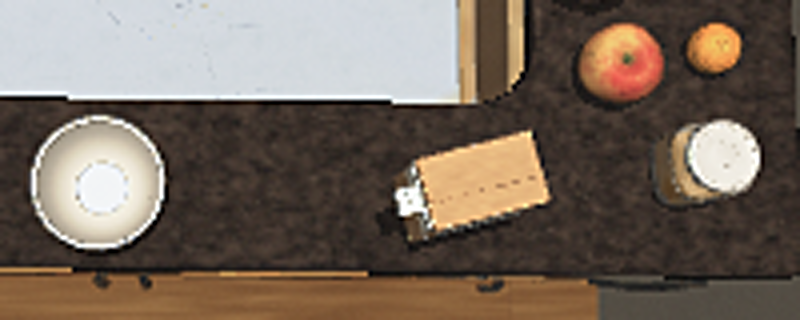

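The crop confirms the white bowl, at crop (98,183), and the carton, with its spout and tab at crop (410,200) looking left. The carton's long edge has a yaw of about 16°. Next I plan the approach above the tab.

```bash
cat >> look.py <<'E'
A=.277
def setc(c,a):
    global C,A,OUT
    C=np.array([*c,0.]);A=a;OUT=np.array([-np.sin(a),np.cos(a),0])
setc((.444,-.1205),.277)
def Rt(a,lean):
    "tool y along bearing a, pointing down, turned so that the body leans back by lean against OUT(a)"
    y=np.array([np.cos(a),np.sin(a),0]);o=np.array([-np.sin(a),np.cos(a),0]);z=np.sin(lean)*o-np.cos(lean)*np.array([0,0,1])
    return Ro.from_matrix(np.c_[np.cross(y,z),y,z])
E
python3 - <<'E'
from look import *
p=C+.070*OUT;print(p)
plan([p[0],p[1],.195],Rt(A,0),16)
E
```

```text
[ 0.42485701 -0.05316839  0.        ]
[-2.56, -2.35, 0.33] [-0.0, -0.0, 0.055]
[-2.69, -2.21, 0.33] [-0.0, -0.0, 0.055]
[-2.8, -2.06, 0.33] [-0.0, -0.0, 0.055]
[-2.91, -1.9, 0.33] [-0.0, -0.0, 0.055]
[-3.01, -1.74, 0.33] [-0.0, -0.0, 0.055]
[-3.1, -1.57, 0.33] [-0.0, -0.0, 0.055]
[-3.18, -1.4, 0.33] [-0.0, -0.0, 0.055]
[-3.25, -1.22, 0.33] [-0.0, -0.0, 0.055]
[-3.32, -1.04, 0.33] [-0.0, -0.0, 0.055]
[-3.37, -0.86, 0.33] [-0.0, -0.0, 0.055]
[-3.41, -0.67, 0.33] [-0.0, -0.0, 0.055]
[-3.44, -0.49, 0.33] [-0.0, -0.0, 0.055]
[-3.46, -0.3, 0.33] [-0.0, -0.0, 0.055]
[-3.47, -0.11, 0.33] [-0.0, -0.0, 0.055]
[-3.47, 0.08, 0.33] [-0.0, -0.0, 0.055]
[-3.46, 0.27, 0.33] [-0.0, -0.0, 0.055]
```

```bash
python3 -m handwheel '[-2.56,-2.35,0,0,0,0.055, -2.69,-2.21,0,0,0,0.055, -2.8,-2.06,0,0,0,0.055, -2.9,-1.9,0,0,0,0.055, -3,-1.74,0,0,0,0.055, -3.1,-1.57,0,0,0,0.055, -3.2,-1.4,0,0,0,0.055, -3.25,-1.22,0,0,0,0.055]' 0 40
python3 -m handwheel '[-3.3,-1,0.7,0,0,0.055, -3.4,-0.85,0.7,0,0,0.055, -3.4,-0.67,0.7,0,0,0.055, -3.4,-0.5,0.7,0,0,0.055, -3.4,-0.3,0.7,0,0,0.055, -3.4,-0.1,0.7,0,0,0.055, -3.2,0,0.6,0,0,0.05, -2,0.1,0,0,0,0]'
python3 - <<'E'
from look import *
o,p,R=tool();print(o["t"],p,np.round(o["qpos"],3),o["finger_gap"],np.round(o["wrist_force"],2))
t=C+.070*OUT;plan([t[0],t[1],.17],Rt(A,0),2)
E
```

```text
t: 1.77
eef_pos: [0.3139, 0.2, 0.2485]
tcp_rot: [0.417, 0.909, 0.0, 0.0]
wrist_force: [0.9, 1.0, 0.2]
finger_gap: 0.0002
finger_force: 0.0
t: 2.43
eef_pos: [0.4154, -0.039, 0.1993]
tcp_rot: [0.583, 0.813, -0.0, -0.0]
wrist_force: [0.5, 0.5, -0.9]
finger_gap: -0.0001
finger_force: 0.0
2.4333 [ 0.41538531 -0.03903215  0.19931668] [-0.093  0.061 -0.337  1.174 -0.     1.15 ] -6.049814131399455e-05 [ 0.47  0.51 -0.92]
[-0.82, 0.22, 1.47] [-0.0, 0.0, 0.025]
[-0.82, 0.24, 1.47] [-0.0, 0.0, 0.025]
```

```bash
python3 -m handwheel '[-0.8,0.2,1.0,0,0,0.025, -0.8,0.2,1.0,0,0,0.025, 0,0,0.8,0,0,0, 0,0,0,0,0,0, 0,0,0,0,0,0, 0,0,0,0,0,0, 0,0,0,0,0,0, 0,0,0,0,0,0]'
python3 - <<'E'
from look import *
o,p,R=tool();t=p-C;print(t@OUT, t@[np.cos(A),np.sin(A),0],p,(R.inv()*Rt(A,0)).as_rotvec(),o["wrist_force"])
snapshot("top");
im=snapshot("scene");cv2.imwrite("pics/s1.png",cv2.resize(im[130:260,280:440],None,fx=5,fy=5,interpolation=cv2.INTER_CUBIC)[:600])
for n in("top","scene"):
  for k in("spout_tab","spout_hinge"):print(n,k,[(np.round(d["at"],4).tolist(),round(d["confidence"],2)) for d in pinpoint(n,k)][:2])
E
```

```text
t: 3.1
eef_pos: [0.4241, -0.0499, 0.1727]
tcp_rot: [0.6, 0.8, 0.0, 0.0]
wrist_force: [0.5, -1.2, -0.2]
finger_gap: 0.0002
finger_force: 0.0
0.07333781538134883 0.00019741109580277043 [ 0.4241341  -0.04990382  0.17274647] [0.00072053 0.00028671 0.00602553] [ 0.48790993 -1.24509666 -0.1726662 ]
top spout_tab []
top spout_hinge []
scene spout_tab [([0.4298, -0.0569, 0.1407], 0.63)]
scene spout_hinge [([0.4321, -0.0694, 0.0944], 0.57)]
```

View pics/s1.png

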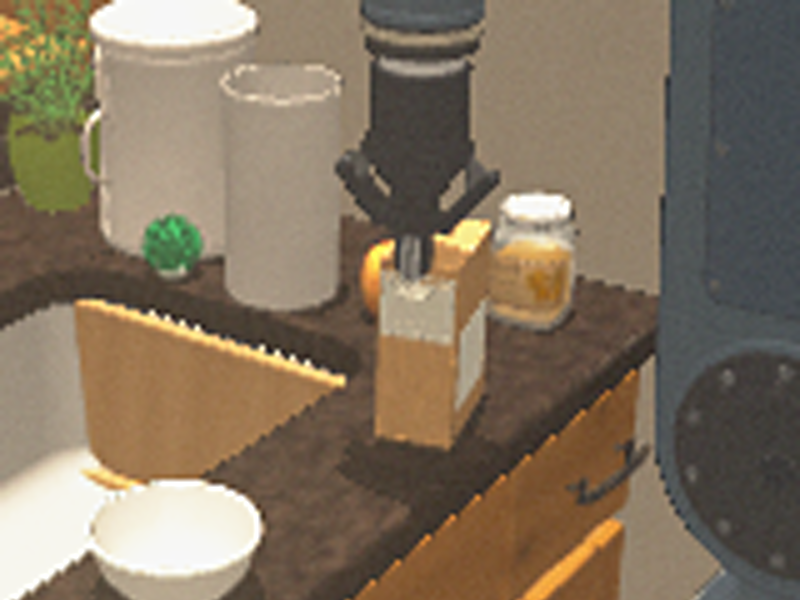

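The scene crop shows the closed fingertips at (410,270), right over the white tab at (412,290). I press down gently and move outwards.

```bash
python3 -m handwheel '[-0.4,0,0.3,0,0,0, 0,0,0.3,0,0,0, 0,0,0.3,0,0,0, 0,0,0.2,0,0,0, 0,0,0.2,0,0,0, 0.1,0,0.2,0,0,0, 0,0,0,0,0,0, 0,0,0,0,0,0]'
python3 -m handwheel '[0.2,0,0.2,0,0,0, 0.2,0,0.2,0,0,0, 0.2,0,0.2,0,0,0, 0.2,0,0,0,0,0, 0,0,0,0,0,0, 0,0,0,0,0,0, 0,0,0,0,0,0, 0,0,0,0,0,0]'
python3 - <<'E'
from look import *
snapshot("top");snapshot("scene")
for n in("top","scene"):
  for k in("spout_tab","spout_hinge"):print(n,k,[(np.round(d["at"],4).tolist(),round(d["confidence"],2)) for d in pinpoint(n,k)][:2])
E
```

```text
t: 4.07
eef_pos: [0.4255, -0.0528, 0.1589]
tcp_rot: [0.601, 0.8, 0.001, 0.001]
wrist_force: [-8.9, 5.2, 33.0]
finger_gap: 0.0
finger_force: 16.3
t: 4.73
eef_pos: [0.4234, -0.043, 0.1545]
tcp_rot: [0.6, 0.8, 0.004, -0.0]
wrist_force: [-22.7, 28.5, 70.9]
finger_gap: 0.0001
finger_force: 39.1
top spout_tab []
top spout_hinge []
scene spout_tab [([0.4262, -0.0452, 0.1346], 0.58)]
scene spout_hinge [([0.4276, -0.0653, 0.0983], 0.85)]
```

```bash
python3 -m handwheel '[0,0,-0.5,0,0,0, 0,0,-0.5,0,0,0, 0,0,-1,0,0,0, 0,0,-1,0,0,0, 0,0,-1,0,0,0, 0,0,-1,0,0,0, 0,0,0,0,0,0, 0,0,0,0,0,0]'
python3 - <<'E'
from look import *
snapshot("top")
im=snapshot("scene");cv2.imwrite("pics/s2.png",cv2.resize(im[150:225,330:400],None,fx=8,fy=8,interpolation=cv2.INTER_CUBIC)[:600])
for n in("top","scene"):
  for k in("spout_tab","spout_hinge","carton"):print(n,k,[(np.round(d["at"],4).tolist(),round(d["confidence"],2)) for d in pinpoint(n,k)][:2])
print(fit([.443,-.119,np.pi+.277],("top",)))
E
```

```text
t: 5.7
eef_pos: [0.4228, -0.0456, 0.2012]
tcp_rot: [0.601, 0.799, 0.0, 0.0]
wrist_force: [-0.1, 0.2, -0.8]
finger_gap: -0.0003
finger_force: 0.0
top spout_tab []
top spout_hinge []
top carton []
scene spout_tab [([0.4309, -0.0684, 0.0948], 0.66), ([0.426, -0.0443, 0.1353], 0.65)]
scene spout_hinge [([0.4282, -0.0672, 0.0962], 0.57)]
scene carton [([0.4434, -0.1208, 0.0028], 0.95)]
(array([ 0.443     , -0.119     ,  3.41859265]), np.float64(0.0), [])
```

View pics/s2.png

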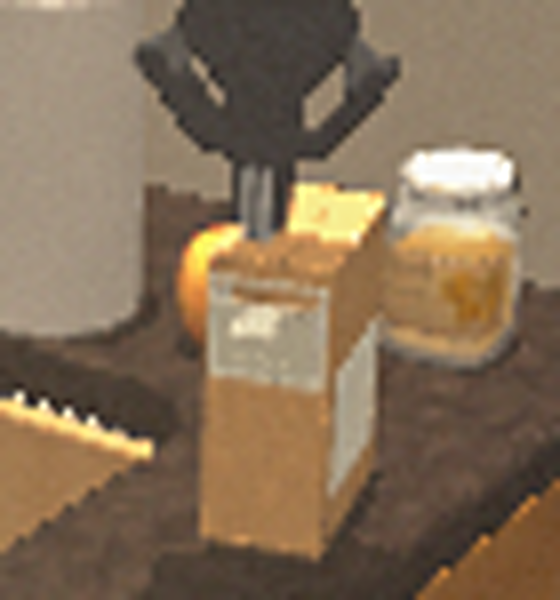

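The scene crop shows the spout about 0.4 rad out, with the tab at (255,325) and a gap above it at (270,297). The carton is undisturbed. The downward push self-locks by friction, so I'll pinch the tab by its sides and swing it along its arc.

```bash
python3 - <<'E'
from look import *
t=C+.084*OUT;plan([t[0],t[1],.140],Rt(A,0),4)
E
```

```text
[0.15, 0.0, 1.53] [-0.0, -0.0, 0.001]
[0.15, 0.0, 1.53] [-0.0, -0.0, 0.001]
[0.15, 0.0, 1.53] [-0.0, -0.0, 0.001]
[0.15, 0.0, 1.53] [-0.0, -0.0, 0.001]
```

```bash
python3 -m handwheel '[0.6,0,0,0,0,0, 0,0,0,0,0,0, 0,0,0,0,0,0, 0,0,1,0,0,0, 0,0,1,0,0,0, 0,0,1,0,0,0, 0,0,1,0,0,0, 0,0,1,0,0,0]' 50 20
python3 -m handwheel '[0,0,1,0,0,0, 0,0,0.15,0,0,0, 0,0,0,0,0,0, 0,0,0,0,0,0, 0,0,0,0,0,0, 0,0,0,0,0,0, 0,0,0,0,0,0, 0,0,0,0,0,0]'
python3 -m handwheel '[0,0,0,0,0,0, 0,0,0,0,0,0, 0,0,0,0,0,0, 0,0,0,0,0,0, 0,0,0,0,0,0, 0,0,0,0,0,0, 0,0,0,0,0,0, 0,0,0,0,0,0]' 10 20
```

```text
t: 6.87
eef_pos: [0.4209, -0.0398, 0.1509]
tcp_rot: [0.601, 0.8, 0.0, 0.0]
wrist_force: [-0.3, 0.4, -0.1]
finger_gap: 0.0425
finger_force: 0.0
t: 7.53
eef_pos: [0.4211, -0.0398, 0.1401]
tcp_rot: [0.601, 0.799, 0.0, 0.0]
wrist_force: [-0.2, 1.1, -0.4]
finger_gap: 0.0425
finger_force: 0.0
t: 8.2
eef_pos: [0.421, -0.0397, 0.1399]
tcp_rot: [0.601, 0.799, 0.0, 0.0]
wrist_force: [1.3, 1.4, 2.6]
finger_gap: 0.0232
finger_force: 19.7
```

Tab gripped (23 mm gap). Now the arc.

```bash
python3 -m handwheel '[0.26,0,0.2,0,-0.062,0, 0.26,0,0.2,0,-0.062,0, 0.26,0,0.2,0,-0.062,0, 0.26,0,0.2,0,-0.062,0, 0.26,0,0.2,0,-0.062,0, 0.26,0,0.2,0,-0.062,0, 0.26,0,0.2,0,-0.062,0, 0.26,0,0.2,0,-0.062,0]'
python3 -m handwheel '[0,0,0,0,0,0, 0,0,0,0,0,0, 0,0,0,0,0,0, 0,0,0,0,0,0, 0,0,0,0,0,0, 0,0,0,0,0,0, 0,0,0,0,0,0, 0,0,0,0,0,0]'
python3 - <<'E'
from look import *
snapshot("scene")
n="scene"
for k in("spout_tab","spout_hinge","carton"):print(n,k,[(np.round(d["at"],4).tolist(),round(d["confidence"],2)) for d in pinpoint(n,k)][:2])
o,p,R=tool();t=p-C;print(t@OUT,t[2],R.apply([0,0,1]),o["qpos"])
E
```

```text
t: 8.87
eef_pos: [0.4164, -0.0238, 0.1201]
tcp_rot: [0.582, 0.775, -0.148, 0.198]
wrist_force: [1.0, -1.5, 0.1]
finger_gap: 0.0232
finger_force: 19.8
t: 9.53
eef_pos: [0.4164, -0.024, 0.1201]
tcp_rot: [0.583, 0.775, -0.147, 0.196]
wrist_force: [1.9, 0.4, 1.7]
finger_gap: 0.023
finger_force: 20.0
scene spout_tab [([0.4483, 0.2206, -0.0003], 0.51), ([0.4232, -0.0319, 0.1204], 0.47)]
scene spout_hinge []
scene carton [([0.4429, -0.1203, -0.0013], 0.94)]
0.1005290472512939 0.11996598700384037 [ 0.13248446 -0.45726673 -0.87940605] [ 0.29061726  0.10661511 -0.5992003   0.8696407  -0.49616311  1.58072721]
```

```bash
python3 -m handwheel '[0.27,0,0.2,0,-0.06,0, 0,0,0,0,0,0, 0,0,0,0,0,0, 0,0,0,0,0,0, 0,0,0,0,0,0, 0,0,0,0,0,0, 0,0,0,0,0,0, 0,0,0,0,0,0]'
python3 -m handwheel '[0,0,0,0,0,0, 0,0,0,0,0,0, 0,0,0,0,0,0, 0,0,-1,0,0,0, 0,0,-1,0,0,0, 0,0,-2,0,0,0, 0,0,-3,0,0,0, 0,0,-3,0,0,0]' 55 20
python3 - <<'E'
from look import *
snapshot("scene")
n="scene"
for k in("spout_tab","spout_hinge","carton"):print(n,k,[(np.round(d["at"],4).tolist(),round(d["confidence"],2)) for d in pinpoint(n,k)][:2])
L=.5;z=Rt(A,L).apply([0,0,1]);g=C-.025*OUT+[0,0,.130]+.002*z
pre=g-.085*z;print(g,pre)
plan(pre+[0,0,.03],Rt(A,L),12)
E
```

```text
t: 10.4
eef_pos: [0.416, -0.0224, 0.117]
tcp_rot: [0.578, 0.769, -0.165, 0.219]
wrist_force: [-0.6, 1.0, 2.0]
finger_gap: 0.0233
finger_force: 20.1
t: 11.07
eef_pos: [0.4004, 0.0283, 0.2026]
tcp_rot: [0.578, 0.769, -0.166, 0.219]
wrist_force: [0.1, 1.2, -0.7]
finger_gap: 0.047
finger_force: 0.0
scene spout_tab [([0.421, -0.03, 0.1192], 0.66)]
scene spout_hinge [([0.4289, -0.0666, 0.0957], 0.89)]
scene carton [([0.4424, -0.1218, -0.0007], 0.67)]
[ 0.45057456 -0.1436247   0.12824483] [ 0.46171884 -0.18282245  0.20283935]
[-1.69, -0.01, 0.75] [0.0, 0.088, 0.001]
[-1.75, -0.01, 0.6] [0.0, 0.088, 0.001]
[-1.8, -0.01, 0.44] [0.0, 0.088, 0.001]
[-1.83, -0.01, 0.28] [0.0, 0.088, 0.001]
[-1.85, -0.01, 0.12] [0.0, 0.088, 0.001]
[-1.85, -0.01, -0.04] [0.0, 0.088, 0.001]
[-1.84, -0.0, -0.21] [0.0, 0.088, 0.001]
[-1.81, -0.0, -0.37] [0.0, 0.088, 0.001]
[-1.78, -0.0, -0.53] [0.0, 0.088, 0.001]
[-1.72, -0.0, -0.68] [0.0, 0.088, 0.001]
[-1.66, -0.0, -0.83] [0.0, 0.088, 0.001]
[-1.58, -0.0, -0.97] [0.0, 0.088, 0.001]
```

```bash
python3 -m handwheel '[-1.7,0,0.7,0,0.088,0, -1.75,0,0.5,0,0.088,0, -1.8,0,0.35,0,0.088,0, -1.8,0,0.2,0,0.088,0, -1.85,0,0.1,0,0.088,0, -1.85,0,-0.1,0,0.088,0, -1.85,0,-0.2,0,0.088,0, -1.8,0,-0.4,0,0.088,0]' 100 20
python3 -m handwheel '[-1.8,0,-0.5,0,0.088,0, -1.7,0,-0.7,0,0.088,0, -1.65,0,-0.8,0,0.088,0, -1.6,0,-1,0,0.088,0, 0,0,0,0,0,0, 0,0,0,0,0,0, 0,0,0,0,0,0, 0,0,0,0,0,0]'
python3 - <<'E'
from look import *
o,p,R=tool()
f=fit([.443,-.119,np.pi+.277]);print(f,fit([.443,-.119,np.pi+.277],("top",)))
L=.5;z=Rt(A,L).apply([0,0,1]);g=C-.025*OUT+[0,0,.130]+.002*z
print(p,(g-p)@OUT,o["finger_gap"],np.round(o["qpos"],2));plan(g-.05*z,Rt(A,L),4);plan(g,Rt(A,L),1,(g-.05*z,Rt(A,L)))
E
```

```text
t: 11.93
eef_pos: [0.4413, -0.1127, 0.2261]
tcp_rot: [0.599, 0.797, 0.046, -0.06]
wrist_force: [0.3, 0.1, -0.3]
finger_gap: 0.0852
finger_force: 0.0
t: 12.6
eef_pos: [0.4617, -0.1811, 0.237]
tcp_rot: [0.582, 0.775, 0.148, -0.197]
wrist_force: [-0.0, 0.6, 1.0]
finger_gap: 0.0858
finger_force: 0.0
(array([ 0.44297909, -0.11661097,  3.51506746]), np.float64(0.571858321447127), ['top', 'scene']) (array([ 0.44550516, -0.11479824,  3.4491627 ]), np.float64(0.3987139282207228), ['top'])
[ 0.46171975 -0.18107508  0.23702631] 0.03907066578570218 0.08575214177344212 [-0.57  0.54  0.29  1.71  0.32  0.66]
[-0.44, -0.02, 1.61] [-0.001, 0.0, 0.001]
[-0.44, -0.02, 1.61] [-0.001, 0.0, 0.001]
[-0.44, -0.02, 1.61] [-0.001, 0.0, 0.001]
[-0.44, -0.02, 1.61] [-0.001, 0.0, 0.001]
[0.0, -0.0, 5.0] [0.0, 0.0, 0.0]
```

```bash
python3 -m handwheel '[-0.9,0,1.6,0,0,0, -0.9,0,1.6,0,0,0, 0,0,1.6,0,0,0, 0,0,1.6,0,0,0, 0,0,1,0,0,0, 0,0,1,0,0,0, 0,0,1,0,0,0, 0,0,1,0,0,0]'
python3 -m handwheel '[0,0,1,0,0,0, 0,0,0,0,0,0, 0,0,0,0,0,0, 0,0,0,0,0,0, 0,0,0,0,0,0, 0,0,0,0,0,0, 0,0,0,0,0,0, 0,0,0,0,0,0]'
python3 - <<'E'
from look import *
o,p,R=tool();L=.5;z=Rt(A,L).apply([0,0,1]);g=C-.025*OUT+[0,0,.130]+.002*z
print(R.inv().apply(g-p),o["qpos"])
im=snapshot("scene");cv2.imwrite("pics/s3.png",cv2.resize(im[110:230,300:430],None,fx=5,fy=5,interpolation=cv2.INTER_CUBIC)[:600])
E
```

```text
t: 13.57
eef_pos: [0.4525, -0.1485, 0.1364]
tcp_rot: [0.582, 0.775, 0.149, -0.197]
wrist_force: [0.0, 0.7, -0.3]
finger_gap: 0.0856
finger_force: 0.0
t: 14.23
eef_pos: [0.4513, -0.1445, 0.128]
tcp_rot: [0.582, 0.775, 0.149, -0.198]
wrist_force: [0.4, -0.3, 1.0]
finger_gap: 0.0856
finger_force: 0.0
[ 0.00106149 -0.00045961  0.00025222] [-0.52123533  0.52907425 -0.00498089  1.41098989  0.33940643  0.70282011]
```

View pics/s3.png

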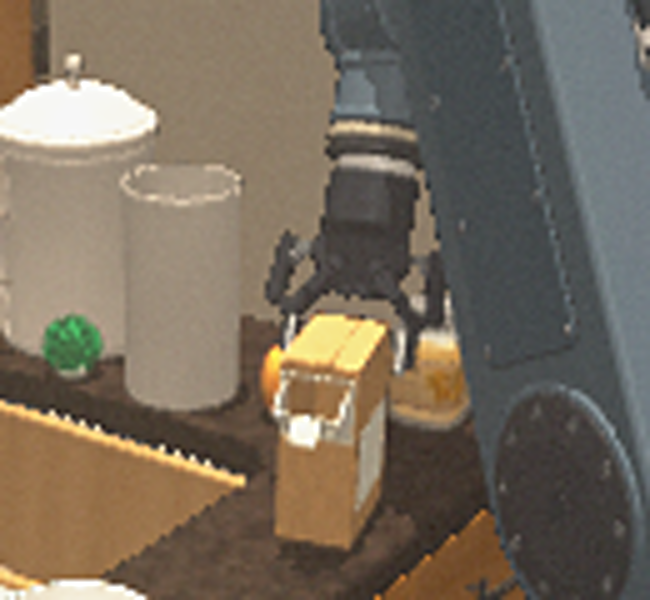

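The crop shows the spout fully out (opening at (310,395), tab at (303,430)) and the open fingers straddling the carton top at (290,330) and (400,340). I close now.

```bash
python3 -m handwheel '[0,0,0,0,0,0, 0,0,0,0,0,0, 0,0,0,0,0,0, 0,0,0,0,0,0, 0,0,0,0,0,0, 0,0,0,0,0,0, 0,0,0,0,0,0, 0,0,0,0,0,0]' 40 80
python3 - <<'E'
from look import *
# T: carton in tool frame (assume alignment about y from table contact)
o,p,R=tool();print(o["wrist_force"],o["finger_gap"],(R.inv()*Rt(A,.5)).as_rotvec())
B=np.array([.4465,.2265,0]);L=.5
# aim: bearing b of tool y, tilt f -> Rt(b,L-f)
for b in (.3,.45):
  for f in(0,1.0,1.8,2.0):
    Rn=Rt(b,L-f);ob=np.array([-np.sin(b),np.cos(b),0])
    def at(oo,u): return np.array(ob)*(oo*np.cos(f)+u*np.sin(f))+np.array([0,0,1])*(-oo*np.sin(f)+u*np.cos(f))
    zt=Rn.apply([0,0,1]);tc=at(-.025,.130)+.002*zt
    ex=(at(.088,.126)+at(.052,.147))/2
    low=min(at(.088,.126)[2],at(.052,.16)[2])
    off=tc-ex;print(b,f,"TCP with exit over bowl axis, low edge at .08:",np.round([B[0]+off[0],B[1]+off[1],.08+tc[2]-low],3))
E
```

```text
t: 14.95
eef_pos: [0.4514, -0.1445, 0.128]
tcp_rot: [0.582, 0.775, 0.149, -0.198]
wrist_force: [-0.2, -3.1, 5.7]
finger_gap: 0.0635
finger_force: 87.7
[-0.1721929  -3.09465926  5.67866668] 0.06350346461790432 [-0.00206565  0.00042931  0.00446173]
0.3 0 TCP with exit over bowl axis, low edge at .08: [0.474 0.137 0.082]
0.3 1.0 TCP with exit over bowl axis, low edge at .08: [0.464 0.171 0.175]
0.3 1.8 TCP with exit over bowl axis, low edge at .08: [0.443 0.239 0.189]
0.3 2.0 TCP with exit over bowl axis, low edge at .08: [0.437 0.257 0.181]
0.45 0 TCP with exit over bowl axis, low edge at .08: [0.487 0.142 0.082]
0.45 1.0 TCP with exit over bowl axis, low edge at .08: [0.472 0.174 0.175]
0.45 1.8 TCP with exit over bowl axis, low edge at .08: [0.441 0.239 0.189]
0.45 2.0 TCP with exit over bowl axis, low edge at .08: [0.433 0.255 0.181]
```

Gripped: the gap is 63.5 mm and the force 88 N. To plan the pour inside the joint limits, I'll fit a small kinematic model from the logged poses.

```bash
cat >> look.py <<'E'
from scipy.optimize import least_squares
LO=np.array([-2.98,-.74,-1.14,-2.1,-1.57,-3.14]);HI=np.array([2.98,1.72,1.35,2.04,1.44,3.14])
D=[([1.152,.213,-.034,1.323,0,1.571],[.20333,.45678,.24831]),([-.093,.061,-.337,1.174,0,1.15],[.41538,-.03903,.19932]),
([.29062,.10662,-.5992,.86964,-.49616,1.58073],[.4164,-.024,.1201]),([-.52124,.52907,-.00498,1.41099,.33941,.70282],[.4513,-.1445,.128])]
def fk(k,q):
    a,h,L1,L2,e,m,T=k;q1,q2,q3,q4,q5,q6=q;g=q2-q3;p=g+q4
    d=np.array([np.cos(p),0,-np.sin(p)]);n=np.array([np.sin(p),0,np.cos(p)]);Y=np.array([0,1.,0])
    z=np.cos(q5)*d+np.sin(q5)*Y;y0=np.cos(q5)*Y-np.sin(q5)*d;x0=-n
    P=np.array([a+L1*np.sin(q2)+L2*np.cos(g)+e*np.sin(g),0,h+L1*np.cos(q2)-L2*np.sin(g)+e*np.cos(g)])+m*d+T*z
    M=np.c_[x0*np.cos(q6)+y0*np.sin(q6),y0*np.cos(q6)-x0*np.sin(q6),z];Z=Ro.from_euler("z",q1)
    return Z.apply(P),Z*Ro.from_matrix(M)
def kfit(data):
    k0=np.array([0,.3,.45,.4,.0,.1,.25])
    return least_squares(lambda k:np.r_[np.concatenate([(fk(k,q)[0]-p)*1000 for q,p in data]),(k-k0)*.3],k0)
def ik(k,p,R,q0):
    f=lambda q:np.r_[(fk(k,q)[0]-p)*10,(fk(k,q)[1].inv()*R).as_rotvec(),(q-q0)*1e-4]
    r=least_squares(f,np.clip(q0,LO+1e-3,HI-1e-3),bounds=(LO,HI));return r.x,np.abs(r.fun[:6]).max()
E
python3 - <<'E'
from look import *
o,p,R=tool();print(np.round((fk(np.zeros(7),o["qpos"])[1].inv()*R).as_rotvec(),4))
r=kfit(D);k=r.x;print(np.round(k,3),np.round(r.fun[:12],2))
B=np.array([.4465,.2265,0]);L=.5
for b in(.6,.8,.95,1.1,1.25,1.4):
  q=np.array(o["qpos"])
  for f in(0,.5,1.0,1.3,1.6,1.8,2.0,2.2):
    Rn=Rt(b,L-f);ob=np.array([-np.sin(b),np.cos(b),0])
    at=lambda oo,u: ob*(oo*np.cos(f)+u*np.sin(f))+np.array([0,0,1])*(-oo*np.sin(f)+u*np.cos(f))
    tc=at(-.025,.130)+.002*Rn.apply([0,0,1]);ex=(at(.088,.126)+at(.052,.147))/2;low=min(at(.088,.126)[2],at(.052,.16)[2],at(0,0)[2])
    off=tc-ex;P=[B[0]+off[0],B[1]+off[1],.08+tc[2]-low]
    q,err=ik(k,P,Rn,q)
    if f>=1: print(b,f,np.round(P,3),np.round(q,2),"err",round(err,4))
E
```

```text
[-0. -0. -0.]
[0.    0.243 0.484 0.393 0.067 0.137 0.299] [ 0.02  0.05  0.1  -0.07  0.29 -0.22  0.    0.06 -0.01  0.06  0.05  0.13]
0.6 1.0 [0.479 0.179 0.175] [ 0.64  0.26 -0.25  1.08 -0.5   1.62] err 0.0
0.6 1.3 [0.465 0.199 0.189] [ 0.83  0.38 -0.21  1.21 -0.77  1.89] err 0.0
0.6 1.6 [0.45  0.222 0.192] [ 0.98  0.6  -0.11  1.49 -0.98  2.29] err 0.0
0.6 1.8 [0.439 0.237 0.189] [ 1.04  0.8  -0.01  1.76 -1.06  2.63] err 0.0
0.6 2.0 [0.429 0.253 0.181] [ 1.09  1.    0.07  2.04 -1.08  2.99] err 0.0093
0.6 2.2 [0.419 0.267 0.169] [ 1.14  1.04  0.03  2.04 -1.11  3.05] err 0.172
0.8 1.0 [0.488 0.186 0.175] [ 0.64  0.2  -0.34  0.95 -0.49  1.39] err 0.0
0.8 1.3 [0.47  0.203 0.189] [ 0.84  0.26 -0.37  0.98 -0.8   1.63] err 0.0
0.8 1.6 [0.45  0.223 0.192] [ 1.    0.44 -0.33  1.18 -1.06  2.  ] err 0.0
0.8 1.8 [0.437 0.236 0.189] [ 1.09  0.65 -0.24  1.47 -1.18  2.4 ] err 0.0
0.8 2.0 [0.424 0.249 0.181] [ 1.14  0.91 -0.14  1.88 -1.22  2.94] err 0.0
0.8 2.2 [0.412 0.26  0.169] [ 1.17  1.04 -0.1   2.04 -1.2   3.14] err 0.1165
0.95 1.0 [0.493 0.193 0.175] [ 0.63  0.15 -0.4   0.85 -0.47  1.21] err 0
[... 1036 characters left out ...]
4  1.05] err 0.0
1.25 1.8 [0.434 0.231 0.189] [ 1.11  0.15 -0.99 -0.05 -1.27  1.08] err 0.0
1.25 2.0 [0.416 0.236 0.181] [ 1.19  0.37 -1.14 -0.66 -1.48  0.85] err 0.0008
1.25 2.2 [0.4   0.242 0.169] [ 1.24  0.49 -1.14 -0.75 -1.57  0.88] err 0.1298
1.4 1.0 [0.503 0.217 0.175] [ 0.59  0.04 -0.54  0.61 -0.34  0.69] err 0.0
1.4 1.3 [0.479 0.221 0.189] [ 0.77 -0.08 -0.81  0.29 -0.62  0.76] err 0.0
1.4 1.6 [0.452 0.226 0.192] [ 0.96 -0.06 -1.05 -0.12 -0.94  0.77] err 0.0
1.4 1.8 [0.433 0.229 0.189] [ 1.08  0.08 -1.14 -0.38 -1.17  0.79] err 0.0406
1.4 2.0 [0.415 0.232 0.181] [ 1.18  0.28 -1.14 -0.5  -1.4   0.9 ] err 0.1139
1.4 2.2 [0.399 0.235 0.169] [ 1.25  0.46 -1.14 -0.64 -1.57  0.97] err 0.1529
```

```bash
cat >> look.py <<'E'
K=kfit(D).x;B=np.array([.447,.2255,0]);SP=np.array([1.89,1.89,2.39,2.57,3.14,3.14])/12
def pour(b,f,low=.083,back=.008,L=.5):
    Rn=Rt(b,L-f);ob=np.array([-np.sin(b),np.cos(b),0])
    at=lambda oo,u: ob*(oo*np.cos(f)+u*np.sin(f))+np.array([0,0,1])*(-oo*np.sin(f)+u*np.cos(f))
    tc=at(-.025,.130)+.002*Rn.apply([0,0,1]);ex=(at(.088,.126)+at(.052,.147))/2
    lw=min(at(.088,.126)[2],at(.052,.16)[2],at(0.052,0)[2])
    P=B-back*ob+tc-ex;P[2]=low+tc[2]-lw;return P,Rn
def path(cur,q,wps):
    "wps: (pos,rot,nrows); prints rows and worst joint speed share"
    p,R=cur
    for P,Rn,n in wps:
        w=(R.inv()*Rn).as_rotvec()/n;d=(P-p)/n
        for i in range(n):
            s=R.inv().apply(d)*100;p=p+d;R=R*Ro.from_rotvec(w);q2,e=ik(K,p,R,q);v=np.abs((q2-q)/SP);q=q2
            print(np.round(s,2).tolist(),np.round(w,3).tolist(),"v%.2f j%d e%.4f z%.2f"%(v.max(),v.argmax()+1,e,p[2]))
        print("--",np.round(q,2))
    return (p,R),q
E
python3 - <<'E'
from look import *
o,p,R=tool();q=np.array(o["qpos"])
c,q=path((p,R),q,[(p+[0,0,.12],R,4),(*pour(.85,.8,.115),16)])
c,q=path(c,q,[(*pour(.85,1.2),8),(*pour(.85,1.6),8),(*pour(.85,2.0),16)])
E
```

```text
[1.44, 0.0, -2.63] [0.0, 0.0, 0.0] v0.31 j4 e0.0000 z0.16
[1.44, 0.0, -2.63] [0.0, 0.0, 0.0] v0.32 j4 e0.0000 z0.19
[1.44, 0.0, -2.63] [0.0, 0.0, 0.0] v0.32 j4 e0.0000 z0.22
[1.44, 0.0, -2.63] [0.0, 0.0, 0.0] v0.33 j4 e0.0000 z0.25
-- [-0.52  0.47  0.21  1.69  0.34  0.7 ]
[1.62, 0.88, 0.81] [0.004, -0.049, -0.036] v0.33 j1 e0.0000 z0.25
[1.63, 0.95, 0.73] [0.004, -0.049, -0.036] v0.34 j1 e0.0000 z0.25
[1.62, 1.01, 0.64] [0.004, -0.049, -0.036] v0.36 j1 e0.0000 z0.25
[1.62, 1.07, 0.56] [0.004, -0.049, -0.036] v0.38 j1 e0.0000 z0.25
[1.6, 1.13, 0.48] [0.004, -0.049, -0.036] v0.39 j1 e0.0000 z0.25
[1.58, 1.19, 0.4] [0.004, -0.049, -0.036] v0.40 j1 e0.0000 z0.25
[1.55, 1.25, 0.32] [0.004, -0.049, -0.036] v0.42 j1 e0.0000 z0.25
[1.52, 1.3, 0.24] [0.004, -0.049, -0.036] v0.42 j1 e0.0000 z0.25
[1.48, 1.36, 0.16] [0.004, -0.049, -0.036] v0.43 j1 e0.0000 z0.25
[1.44, 1.41, 0.08] [0.004, -0.049, -0.036] v0.43 j1 e0.0000 z0.25
[1.39, 1.46, 0.01] [0.004, -0.049, -0.036] v0.43 j1 e0.0000 z0.26
[1.33, 1.51, -0.06] [0.004, -0.049, -0.036] v0.43 j1 e0.0000 z0.26
[1.27, 1.56, -0.13] [0.004, -0.049, -
[... 1642 characters left out ...]
 0.0, -0.2] [0.0, -0.025, 0.0] v0.21 j6 e0.0000 z0.19
[0.14, 0.0, -0.2] [0.0, -0.025, 0.0] v0.22 j6 e0.0000 z0.19
[0.13, 0.0, -0.2] [0.0, -0.025, 0.0] v0.24 j6 e0.0000 z0.19
[0.13, 0.0, -0.21] [0.0, -0.025, 0.0] v0.25 j6 e0.0000 z0.19
[0.12, 0.0, -0.21] [0.0, -0.025, 0.0] v0.27 j6 e0.0000 z0.19
[0.12, 0.0, -0.21] [0.0, -0.025, 0.0] v0.28 j6 e0.0000 z0.19
[0.11, 0.0, -0.21] [0.0, -0.025, 0.0] v0.30 j6 e0.0000 z0.19
[0.11, 0.0, -0.22] [0.0, -0.025, 0.0] v0.31 j6 e0.0000 z0.19
[0.1, 0.0, -0.22] [0.0, -0.025, 0.0] v0.32 j6 e0.0000 z0.19
[0.1, 0.0, -0.22] [0.0, -0.025, 0.0] v0.33 j6 e0.0000 z0.18
[0.09, 0.0, -0.22] [0.0, -0.025, 0.0] v0.33 j6 e0.0000 z0.18
-- [ 1.13  0.88 -0.2   1.82 -1.28  2.9 ]
```

```bash
python3 -m handwheel '[0.3,0,-0.5,0,0,0, 0.6,0,-1.1,0,0,0, 1.1,0,-2,0,0,0, 1.2,0,-2.2,0,0,0, 1.2,0,-2.2,0,0,0, 0.9,0,-1.6,0,0,0, 0.5,0,-0.9,0,0,0, 0,0,0,0,0,0]'
python3 -m handwheel '[1.62,0.88,0.8,0.004,-0.049,-0.036, 1.62,0.95,0.72,0.004,-0.049,-0.036, 1.62,1,0.64,0.004,-0.049,-0.036, 1.62,1.07,0.56,0.004,-0.049,-0.036, 1.6,1.13,0.48,0.004,-0.049,-0.036, 1.58,1.19,0.4,0.004,-0.049,-0.036, 1.55,1.25,0.32,0.004,-0.049,-0.036, 1.52,1.3,0.24,0.004,-0.049,-0.036]'
python3 -m handwheel '[1.48,1.36,0.16,0.004,-0.049,-0.036, 1.44,1.4,0.08,0.004,-0.049,-0.036, 1.4,1.46,0,0.004,-0.049,-0.036, 1.33,1.5,-0.06,0.004,-0.049,-0.036, 1.27,1.56,-0.13,0.004,-0.049,-0.036, 1.2,1.6,-0.2,0.004,-0.049,-0.036, 1.1,1.64,-0.26,0.004,-0.049,-0.036, 1.06,1.68,-0.3,0.004,-0.049,-0.036]'
python3 - <<'E'
from look import *
o,p,R=tool();q=np.array(o["qpos"]);print(o["t"],o["finger_gap"],o["finger_force"],fk(K,q)[0]-p)
im=snapshot("scene");cv2.imwrite("pics/s4.png",cv2.resize(im[130:270,250:410],None,fx=4,fy=4,interpolation=cv2.INTER_CUBIC)[:600])
print([(np.round(d["at"],4).tolist(),round(d["confidence"],2)) for n in("scene",) for d in pinpoint(n,"bowl")+pinpoint(n,"spout_tab")])
c,q=path((p,R),q,[(*pour(.85,1.25),8),(*pour(.85,1.65),8),(*pour(.85,2.0),16)])
E
```

```text
t: 15.62
eef_pos: [0.4516, -0.144, 0.2493]
tcp_rot: [0.582, 0.775, 0.149, -0.197]
wrist_force: [0.9, -0.4, -3.5]
finger_gap: 0.0629
finger_force: 88.2
t: 16.28
eef_pos: [0.4784, 0.0159, 0.2518]
tcp_rot: [0.479, 0.876, 0.046, -0.029]
wrist_force: [0.4, 0.5, -3.8]
finger_gap: 0.0633
finger_force: 88.5
t: 16.95
eef_pos: [0.5063, 0.1741, 0.256]
tcp_rot: [0.349, 0.925, -0.058, 0.141]
wrist_force: [0.9, -0.8, -2.5]
finger_gap: 0.0631
finger_force: 88.5
16.95 0.06311311068387997 88.48827838897705 [-4.17809074e-04 -2.92677955e-04 -6.08083467e-06]
[([0.4508, 0.2253, -0.0019], 0.83), ([0.5618, 0.1219, 0.1485], 0.48), ([0.4479, 0.2243, 0.0009], 0.74), ([0.4527, 0.2227, 0.1621], 0.53)]
[0.62, -0.0, 0.6] [-0.001, -0.056, 0.0] v0.24 j3 e0.0000 z0.25
[0.65, -0.0, 0.56] [-0.001, -0.056, 0.0] v0.24 j1 e0.0000 z0.24
[0.68, -0.0, 0.52] [-0.001, -0.056, 0.0] v0.24 j1 e0.0000 z0.23
[0.71, -0.0, 0.49] [-0.001, -0.056, 0.0] v0.24 j1 e0.0000 z0.23
[0.74, -0.0, 0.45] [-0.001, -0.056, 0.0] v0.24 j1 e0.0000 z0.22
[0.76, -0.0, 0.4] [-0.001, -0.056, 0.0] v0.24 j1 e0.0000 z0.21
[0.78, -0.01, 0.36] [-0.001, -0.056
[... 1014 characters left out ...]
22, -0.0] v0.20 j6 e0.0000 z0.19
[0.12, 0.0, -0.18] [-0.0, -0.022, -0.0] v0.21 j6 e0.0000 z0.19
[0.12, 0.0, -0.18] [-0.0, -0.022, -0.0] v0.22 j6 e0.0000 z0.19
[0.11, 0.0, -0.18] [-0.0, -0.022, -0.0] v0.24 j6 e0.0000 z0.19
[0.11, 0.0, -0.18] [-0.0, -0.022, -0.0] v0.25 j6 e0.0000 z0.19
[0.11, 0.0, -0.19] [-0.0, -0.022, -0.0] v0.26 j6 e0.0000 z0.19
[0.1, 0.0, -0.19] [-0.0, -0.022, -0.0] v0.27 j6 e0.0000 z0.19
[0.1, 0.0, -0.19] [-0.0, -0.022, -0.0] v0.27 j6 e0.0000 z0.19
[0.09, 0.0, -0.19] [-0.0, -0.022, -0.0] v0.28 j6 e0.0000 z0.19
[0.09, 0.0, -0.19] [-0.0, -0.022, -0.0] v0.29 j6 e0.0000 z0.18
[0.08, 0.0, -0.2] [-0.0, -0.022, -0.0] v0.29 j6 e0.0000 z0.18
-- [ 1.13  0.88 -0.2   1.82 -1.28  2.9 ]
```

View pics/s4.png

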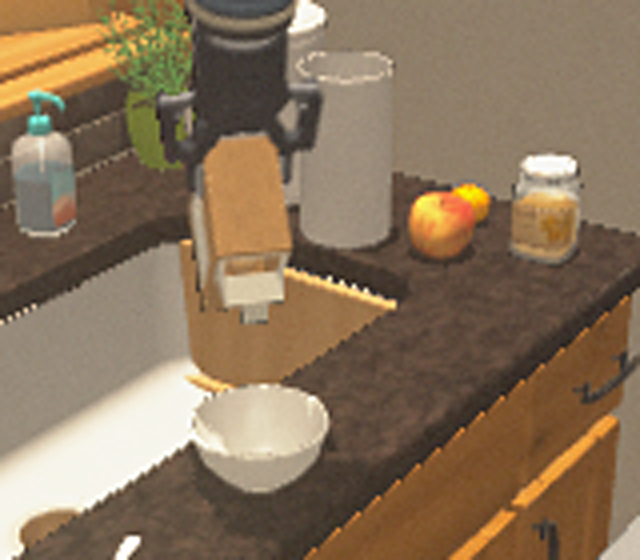

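The crop shows the carton held, with the spout open at (255,285) and aimed at the bowl at (262,435). The apple and jar are in place. I continue tilting.

```bash
python3 -m handwheel '[0.62,0,0.6,0,-0.056,0, 0.65,0,0.56,0,-0.056,0, 0.68,0,0.52,0,-0.056,0, 0.7,0,0.49,0,-0.056,0, 0.74,0,0.45,0,-0.056,0, 0.76,0,0.4,0,-0.056,0, 0.78,0,0.36,0,-0.056,0, 0.8,0,0.32,0,-0.056,0]'
python3 -m handwheel '[0.34,0,-0.3,0,-0.05,0, 0.33,0,-0.32,0,-0.05,0, 0.31,0,-0.34,0,-0.05,0, 0.3,0,-0.35,0,-0.05,0, 0.28,0,-0.37,0,-0.05,0, 0.26,0,-0.38,0,-0.05,0, 0.24,0,-0.39,0,-0.05,0, 0.22,0,-0.4,0,-0.05,0]'
python3 -m handwheel '[0.14,0,-0.16,0,-0.022,0, 0.14,0,-0.16,0,-0.022,0, 0.14,0,-0.16,0,-0.022,0, 0.13,0,-0.17,0,-0.022,0, 0.13,0,-0.17,0,-0.022,0, 0.12,0,-0.17,0,-0.022,0, 0.12,0,-0.18,0,-0.022,0, 0.12,0,-0.18,0,-0.022,0]'
python3 - <<'E'
from look import *
im=snapshot("scene");cv2.imwrite("pics/s5.png",cv2.resize(im[130:270,250:410],None,fx=4,fy=4,interpolation=cv2.INTER_CUBIC)[:600])
o,p,R=tool();print(p-pour(.85,1.825)[0])
for i in (1,):print([(np.round(d["at"],3).tolist(),round(d["confidence"],2)) for d in pinpoint("scene","walnut%d"%i)])
E
```

```text
t: 17.77
eef_pos: [0.4815, 0.1934, 0.1959]
tcp_rot: [0.329, 0.87, -0.134, 0.343]
wrist_force: [-0.5, 0.7, -3.5]
finger_gap: 0.0628
finger_force: 89.0
t: 18.43
eef_pos: [0.4542, 0.2178, 0.1952]
tcp_rot: [0.296, 0.784, -0.197, 0.508]
wrist_force: [-0.1, -1.0, -3.0]
finger_gap: 0.0631
finger_force: 88.9
t: 19.1
eef_pos: [0.4423, 0.2283, 0.1899]
tcp_rot: [0.278, 0.737, -0.222, 0.575]
wrist_force: [0.1, 0.1, -3.2]
finger_gap: 0.063
finger_force: 89.1
[ 0.00064416 -0.00231393 -0.00160904]
[]
```

View pics/s5.png

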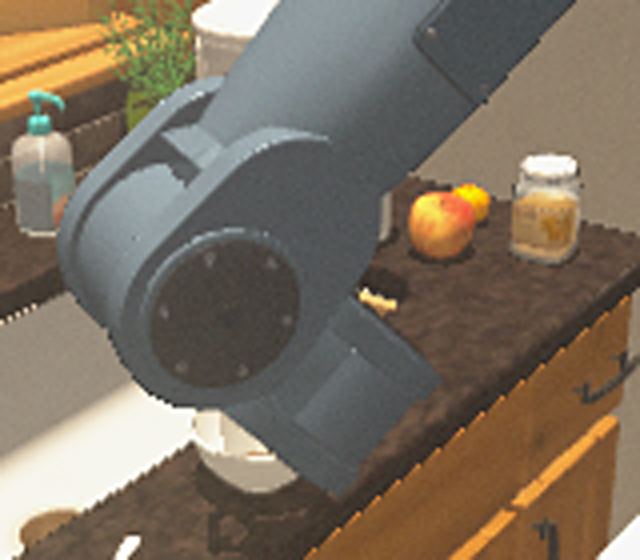

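The arm hides the bowl from the scene camera, so I go on to full tilt, pause, and judge from the top camera.

```bash
python3 -m handwheel '[0.11,0,-0.18,0,-0.022,0, 0.11,0,-0.18,0,-0.022,0, 0.11,0,-0.19,0,-0.022,0, 0.1,0,-0.19,0,-0.022,0, 0.1,0,-0.19,0,-0.022,0, 0.09,0,-0.19,0,-0.022,0, 0.09,0,-0.19,0,-0.022,0, 0.08,0,-0.2,0,-0.022,0]'
python3 -m handwheel '[0,0,0,0,0,0, 0,0,0,0,0,0, 0,0,0,0,0,0, 0,0,0,0,0,0, 0,0,0,0,0,0, 0,0,0,0,0,0, 0,0,0,0,0,0, 0,0,0,0,0,0]'
python3 - <<'E'
from look import *
im=snapshot("top");cv2.imwrite("pics/t6.png",cv2.resize(im[160:260,220:360],None,fx=5,fy=5,interpolation=cv2.INTER_CUBIC))
o,p,R=tool();print(p-pour(.85,2.0)[0],(R.inv()*pour(.85,2.0)[1]).as_rotvec())
print([(np.round(d["at"],3).tolist(),round(d["confidence"],2)) for d in pinpoint("top","walnut1")])
E
```

```text
t: 19.87
eef_pos: [0.4303, 0.2395, 0.1852]
tcp_rot: [0.257, 0.684, -0.245, 0.638]
wrist_force: [-0.0, -0.1, -3.6]
finger_gap: 0.0631
finger_force: 89.2
t: 20.53
eef_pos: [0.4302, 0.2403, 0.1854]
tcp_rot: [0.257, 0.684, -0.244, 0.638]
wrist_force: [-0.2, 1.2, -2.8]
finger_gap: 0.0634
finger_force: 89.3
[ 0.00089236 -0.0007553   0.00138345] [-0.00422564  0.00368231  0.0068183 ]
[([0.439, 0.198, 0.022], 0.45)]
```

View pics/t6.png

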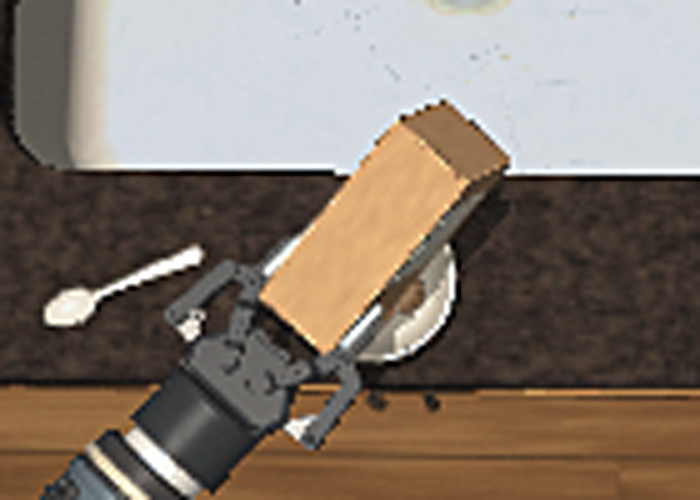

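A walnut shows in the bowl at (410,300). I rock the carton back and forth once to free any nuts caught behind the lip.

```bash
python3 -m handwheel '[-0.18,0,0.44,0,0.05,0, -0.2,0,0.43,0,0.05,0, -0.22,0,0.42,0,0.05,0, -0.24,0,0.41,0,0.05,0, -0.26,0,0.4,0,0.05,0, -0.28,0,0.38,0,0.05,0, -0.3,0,0.37,0,0.05,0, -0.32,0,0.36,0,0.05,0]'
python3 -m handwheel '[0.32,0,-0.36,0,-0.05,0, 0.3,0,-0.37,0,-0.05,0, 0.28,0,-0.38,0,-0.05,0, 0.26,0,-0.4,0,-0.05,0, 0.24,0,-0.41,0,-0.05,0, 0.22,0,-0.42,0,-0.05,0, 0.2,0,-0.43,0,-0.05,0, 0.18,0,-0.44,0,-0.05,0]'
python3 -m handwheel '[0.4,0,0,0,0,0, -0.8,0,0,0,0,0, 0.8,0,0,0,0,0, -0.8,0,0,0,0,0, 0.8,0,0,0,0,0, -0.8,0,0,0,0,0, 0.4,0,0,0,0,0, 0,0,0,0,0,0]'
python3 -m handwheel '[-0.18,0,0.44,0,0.05,0, -0.2,0,0.43,0,0.05,0, -0.22,0,0.42,0,0.05,0, -0.24,0,0.41,0,0.05,0, -0.26,0,0.4,0,0.05,0, -0.28,0,0.38,0,0.05,0, -0.3,0,0.37,0,0.05,0, -0.32,0,0.36,0,0.05,0]'
python3 - <<'E'
from look import *
snapshot("top")
o,p,R=tool();print(o["t"],p-pour(.85,1.6)[0],(R.inv()*pour(.85,1.6)[1]).as_rotvec())
print([(np.round(d["at"],3).tolist(),round(d["confidence"],2)) for d in pinpoint("top","walnut1")])
c,q=path((p,R),np.array(o["qpos"]),[(*pour(.85,1.1,.10,.03),8),(*pour(.85,.5,.12,.14),12)])
E
```

```text
t: 21.3
eef_pos: [0.4573, 0.2164, 0.1972]
tcp_rot: [0.3, 0.798, -0.188, 0.488]
wrist_force: [-0.0, 0.3, -3.1]
finger_gap: 0.0634
finger_force: 89.1
t: 21.97
eef_pos: [0.4297, 0.2415, 0.1872]
tcp_rot: [0.256, 0.683, -0.244, 0.639]
wrist_force: [0.6, -0.8, -2.3]
finger_gap: 0.063
finger_force: 89.5
t: 22.63
eef_pos: [0.4298, 0.2406, 0.1873]
tcp_rot: [0.257, 0.684, -0.244, 0.638]
wrist_force: [-0.1, 0.3, -2.8]
finger_gap: 0.0628
finger_force: 89.5
t: 23.3
eef_pos: [0.457, 0.2168, 0.1991]
tcp_rot: [0.3, 0.798, -0.188, 0.488]
wrist_force: [-0.1, -0.7, -1.9]
finger_gap: 0.063
finger_force: 89.4
23.35 [0.00074039 0.00015394 0.00563637] [-0.00472444 -0.00281186  0.00148521]
[([0.484, 0.198, 0.118], 0.68)]
[-0.66, -0.01, 0.59] [-0.001, 0.062, 0.0] v0.38 j6 e0.0000 z0.20
[-0.69, -0.01, 0.55] [-0.001, 0.062, 0.0] v0.33 j6 e0.0000 z0.21
[-0.73, -0.01, 0.5] [-0.001, 0.062, 0.0] v0.29 j6 e0.0000 z0.21
[-0.76, -0.01, 0.46] [-0.001, 0.062, 0.0] v0.27 j1 e0.0000 z0.21
[-0.78, -0.01, 0.41] [-0.001, 0.062, 0.0] v0.29 j1 e0.0000 z0.22
[-0.81, -0.01, 0.36] [-0.001, 0.062, 0.0] v0.30 j1 e0.0000 z0.22
[-0.
[... 243 characters left out ...]
.33] [0.0, 0.05, -0.0] v0.32 j1 e0.0000 z0.23
[-1.24, -0.0, 0.27] [0.0, 0.05, -0.0] v0.31 j1 e0.0000 z0.24
[-1.26, -0.0, 0.21] [0.0, 0.05, -0.0] v0.30 j1 e0.0000 z0.24
[-1.26, -0.0, 0.14] [0.0, 0.05, -0.0] v0.30 j1 e0.0000 z0.24
[-1.27, -0.0, 0.08] [0.0, 0.05, -0.0] v0.29 j1 e0.0000 z0.25
[-1.27, -0.0, 0.02] [0.0, 0.05, -0.0] v0.30 j3 e0.0000 z0.25
[-1.27, -0.0, -0.05] [0.0, 0.05, -0.0] v0.32 j3 e0.0000 z0.25
[-1.27, -0.0, -0.11] [0.0, 0.05, -0.0] v0.35 j3 e0.0000 z0.26
[-1.26, -0.0, -0.17] [0.0, 0.05, -0.0] v0.38 j3 e0.0000 z0.26
[-1.25, -0.0, -0.24] [0.0, 0.05, -0.0] v0.42 j3 e0.0000 z0.27
[-1.24, -0.0, -0.3] [0.0, 0.05, -0.0] v0.46 j3 e0.0000 z0.27
-- [ 0.12  0.48  0.4   1.49 -0.    0.84]
```

```bash
python3 -m handwheel '[-0.66,0,0.59,0,0.062,0, -0.69,0,0.55,0,0.062,0, -0.73,0,0.5,0,0.062,0, -0.76,0,0.46,0,0.062,0, -0.78,0,0.4,0,0.062,0, -0.8,0,0.36,0,0.062,0, -0.83,0,0.3,0,0.062,0, -0.85,0,0.26,0,0.062,0]'
python3 -m handwheel '[-1.6,0,0.45,0,0.07,0, -1.7,0,0.35,0,0.07,0, -1.7,0,0.3,0,0.07,0, -1.75,0,0.2,0,0.07,0, -1.75,0,0.1,0,0.07,0, -1.75,0,-0.1,0,0.07,0, -1.75,0,-0.2,0,0.07,0, -1.75,0,-0.3,0,0.07,0]'
python3 - <<'E'
from look import *
im=snapshot("top");im2=snapshot("scene")
a=cv2.resize(im[190:240,265:325],None,fx=6,fy=6,interpolation=cv2.INTER_CUBIC);b=cv2.resize(im2[215:265,285:345],None,fx=6,fy=6,interpolation=cv2.INTER_CUBIC)
cv2.imwrite("pics/b7.png",np.hstack([a,b]))
for n in("top","scene"):
  print([(np.round(d["at"],3).tolist(),round(d["confidence"],2)) for d in pinpoint(n,"walnut1")])
  print([(np.round(d["at"],3).tolist(),round(d["confidence"],2)) for d in pinpoint(n,"bowl")])
o,p,R=tool();print(p,o["wrist_force"])
E
```

```text
t: 24.07
eef_pos: [0.5056, 0.1729, 0.224]
tcp_rot: [0.337, 0.893, -0.11, 0.277]
wrist_force: [0.9, 0.2, -3.0]
finger_gap: 0.0633
finger_force: 89.4
t: 24.73
eef_pos: [0.6054, 0.0848, 0.2653]
tcp_rot: [0.355, 0.934, -0.013, 0.018]
wrist_force: [-0.0, -0.1, -2.4]
finger_gap: 0.063
finger_force: 89.3
[([0.428, 0.224, 0.019], 0.56), ([0.438, 0.2, 0.022], 0.52), ([0.447, 0.226, 0.033], 0.52), ([0.434, 0.242, 0.02], 0.49), ([0.454, 0.237, 0.013], 0.38), ([0.453, 0.213, 0.017], 0.36)]
[([0.448, 0.227, -0.002], 0.73), ([0.48, 0.629, 0.001], 0.57)]
[([0.448, 0.228, 0.035], 0.54), ([0.442, 0.195, 0.021], 0.38)]
[([0.447, 0.222, 0.001], 0.72), ([0.476, 0.628, 0.0], 0.66), ([0.635, 0.051, 0.143], 0.31), ([0.475, -0.346, -0.001], 0.19)]
[0.6049491  0.08604995 0.26510644] [-0.1726318  -0.43027661 -2.77655352]
```

View pics/b7.png

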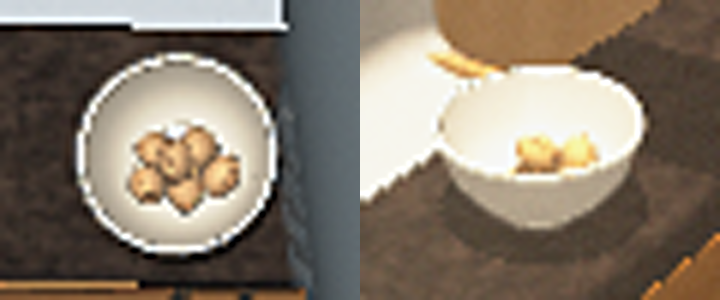

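The view shows six walnuts in the bowl, left panel at (150,145), (200,140), (172,157), (147,185), (183,195) and (220,175), and the network also reports six. The bowl is upright and in place. Now the carton goes back to its old spot.

```bash
python3 - <<'E'
from look import *
o,p,R=tool()
c,q=path((p,R),np.array(o["qpos"]),[(np.array([.4513,-.1445,.235]),Rt(A,.5),16),(np.array([.4513,-.1445,.131]),Rt(A,.5),8)])
E
```

```text
[-0.23, -1.71, 0.22] [-0.009, 0.033, 0.035] v0.24 j1 e0.0000 z0.26
[-0.29, -1.71, 0.19] [-0.009, 0.033, 0.035] v0.24 j1 e0.0000 z0.26
[-0.36, -1.7, 0.17] [-0.009, 0.033, 0.035] v0.25 j1 e0.0000 z0.26
[-0.42, -1.68, 0.14] [-0.009, 0.033, 0.035] v0.26 j1 e0.0000 z0.26
[-0.49, -1.67, 0.11] [-0.009, 0.033, 0.035] v0.26 j1 e0.0000 z0.26
[-0.55, -1.65, 0.08] [-0.009, 0.033, 0.035] v0.27 j1 e0.0000 z0.25
[-0.61, -1.63, 0.04] [-0.009, 0.033, 0.035] v0.27 j1 e0.0000 z0.25
[-0.66, -1.61, 0.01] [-0.009, 0.033, 0.035] v0.28 j1 e0.0000 z0.25
[-0.72, -1.59, -0.03] [-0.009, 0.033, 0.035] v0.28 j1 e0.0000 z0.25
[-0.77, -1.56, -0.07] [-0.009, 0.033, 0.035] v0.28 j1 e0.0000 z0.25
[-0.82, -1.53, -0.11] [-0.009, 0.033, 0.035] v0.29 j1 e0.0000 z0.24
[-0.87, -1.5, -0.15] [-0.009, 0.033, 0.035] v0.29 j1 e0.0000 z0.24
[-0.92, -1.47, -0.19] [-0.009, 0.033, 0.035] v0.29 j1 e0.0000 z0.24
[-0.96, -1.43, -0.24] [-0.009, 0.033, 0.035] v0.29 j1 e0.0000 z0.24
[-1.0, -1.4, -0.28] [-0.009, 0.033, 0.035] v0.29 j1 e0.0000 z0.24
[-1.04, -1.36, -0.33] [-0.009, 0.033, 0.035] v0.28 j1 e0.0000 z0.23
-- [-0.52  0.47  0.18  1.65  0.34  0.71]
[-0.62, -0.0, 1.14] [-0.0, -0.0, -0.0] v0.14 j4 e0.0000 z0.22
[-0.62, -0.0, 1.14] [-0.0, -0.0, -0.0] v0.14 j4 e0.0000 z0.21
[-0.62, -0.0, 1.14] [-0.0, -0.0, -0.0] v0.14 j4 e0.0000 z0.20
[-0.62, -0.0, 1.14] [-0.0, -0.0, -0.0] v0.14 j4 e0.0000 z0.18
[-0.62, -0.0, 1.14] [-0.0, -0.0, -0.0] v0.14 j4 e0.0000 z0.17
[-0.62, -0.0, 1.14] [-0.0, -0.0, -0.0] v0.14 j4 e0.0000 z0.16
[-0.62, -0.0, 1.14] [-0.0, -0.0, -0.0] v0.14 j4 e0.0000 z0.14
[-0.62, -0.0, 1.14] [-0.0, -0.0, -0.0] v0.13 j4 e0.0000 z0.13
-- [-0.52  0.53 -0.    1.42  0.34  0.71]
```

```bash
python3 -m handwheel '[-0.23,-1.7,0.22,-0.009,0.033,0.035, -0.3,-1.7,0.19,-0.009,0.033,0.035, -0.36,-1.7,0.17,-0.009,0.033,0.035, -0.42,-1.68,0.14,-0.009,0.033,0.035, -0.49,-1.67,0.11,-0.009,0.033,0.035, -0.55,-1.65,0.08,-0.009,0.033,0.035, -0.6,-1.63,0.04,-0.009,0.033,0.035, -0.66,-1.6,0,-0.009,0.033,0.035]'
python3 -m handwheel '[-0.72,-1.6,0,-0.009,0.033,0.035, -0.77,-1.56,-0.07,-0.009,0.033,0.035, -0.82,-1.53,-0.1,-0.009,0.033,0.035, -0.87,-1.5,-0.15,-0.009,0.033,0.035, -0.92,-1.47,-0.2,-0.009,0.033,0.035, -0.96,-1.43,-0.24,-0.009,0.033,0.035, -1,-1.4,-0.28,-0.009,0.033,0.035, -1,-1.36,-0.33,-0.009,0.033,0.035]'
python3 -m handwheel '[0,0,0,0,0,0, 0,0,0,0,0,0, 0,0,0,0,0,0, 0,0,0,0,0,0, 0,0,0,0,0,0, 0,0,0,0,0,0, 0,0,0,0,0,0, 0,0,0,0,0,0]'
python3 - <<'E'
from look import *
o,p,R=tool()
c,q=path((p,R),np.array(o["qpos"]),[(np.array([.4513,-.1445,.131]),Rt(A,.5),8)])
snapshot("scene");print([(k,np.round(d["at"],3).tolist(),round(d["confidence"],2)) for k in("carton","spout_hinge","spout_tab") for d in pinpoint("scene",k)[:2]])
E
```

```text
t: 25.7
eef_pos: [0.528, -0.0291, 0.2509]
tcp_rot: [0.479, 0.871, 0.071, -0.088]
wrist_force: [0.6, 0.3, -2.9]
finger_gap: 0.0633
finger_force: 89.7
t: 26.37
eef_pos: [0.4513, -0.1438, 0.2353]
tcp_rot: [0.584, 0.774, 0.151, -0.194]
wrist_force: [0.1, -0.4, -1.9]
finger_gap: 0.0631
finger_force: 89.7
t: 27.03
eef_pos: [0.4525, -0.1442, 0.2354]
tcp_rot: [0.584, 0.774, 0.151, -0.193]
wrist_force: [0.6, 0.9, -3.1]
finger_gap: 0.0631
finger_force: 89.8
[-0.62, -0.03, 1.15] [0.001, 0.001, 0.0] v0.14 j4 e0.0000 z0.22
[-0.62, -0.03, 1.15] [0.001, 0.001, 0.0] v0.14 j4 e0.0000 z0.21
[-0.62, -0.02, 1.15] [0.001, 0.001, 0.0] v0.14 j4 e0.0000 z0.20
[-0.62, -0.02, 1.15] [0.001, 0.001, 0.0] v0.13 j4 e0.0000 z0.18
[-0.62, -0.02, 1.15] [0.001, 0.001, 0.0] v0.13 j4 e0.0000 z0.17
[-0.62, -0.02, 1.15] [0.001, 0.001, 0.0] v0.13 j4 e0.0000 z0.16
[-0.62, -0.02, 1.15] [0.001, 0.001, 0.0] v0.13 j4 e0.0000 z0.14
[-0.62, -0.02, 1.15] [0.001, 0.001, 0.0] v0.13 j4 e0.0000 z0.13
-- [-0.52  0.53 -0.    1.42  0.34  0.71]
[('carton', [0.448, -0.12, 0.107], 0.98), ('spout_hinge', [0.429, -0.065, 0.203], 0.68), ('spout_tab', [0.426, -0.026, 0.223], 0.67)]
```

```bash
python3 -m handwheel '[-0.62,0,1.15,0.001,0.001,0, -0.62,0,1.15,0.001,0.001,0, -0.62,0,1.15,0.001,0.001,0, -0.62,0,1.15,0.001,0.001,0, -0.62,0,1.15,0.001,0.001,0, -0.62,0,1.15,0.001,0.001,0, -0.62,0,1.15,0.001,0.001,0, -0.6,0,1.1,0,0,0]'
python3 -m handwheel '[-0.05,0,0.09,0,0,0, -0.05,0,0.09,0,0,0, 0,0,0,0,0,0, 0,0,0,0,0,0, 0,0,0,0,0,0, 0,0,0,0,0,0, 0,0,0,0,0,0, 0,0,0,0,0,0]'
```

```text
t: 27.9
eef_pos: [0.4528, -0.1439, 0.1306]
tcp_rot: [0.583, 0.774, 0.151, -0.198]
wrist_force: [-1.1, 0.2, -2.1]
finger_gap: 0.0631
finger_force: 89.9
t: 28.57
eef_pos: [0.453, -0.1439, 0.1294]
tcp_rot: [0.583, 0.774, 0.151, -0.198]
wrist_force: [-0.0, -0.2, -2.2]
finger_gap: 0.0633
finger_force: 89.6
```

```bash
python3 -m handwheel '[-0.05,0,0.09,0,0,0, 0,0,0,0,0,0, 0,0,0,0,0,0, 0,0,0,0,0,0, 0,0,0,0,0,0, 0,0,0,0,0,0, 0,0,0,0,0,0, 0,0,0,0,0,0]'
python3 -m handwheel '[0,0,0,0,0,0, 0,0,0,0,0,0, 0,0,0,0,0,0, 0,0,0,0,0,0, 0,0,0,0,0,0, 0,0,0,0,0,0, 0,0,0,0,0,0, 0,0,0,0,0,0]' 100 20
python3 -m handwheel '[0,0,-0.5,0,0,0, 0,0,-1,0,0,0, 0,0,-1.5,0,0,0, 0,0,-2,0,0,0, 0,0,-2,0,0,0, 0,0,-2,0,0,0, 0,0,-2,0,0,0, 0,0,-2,0,0,0]'
python3 -m handwheel '[0,0,-0.5,0,0,0, 0,0,0,0,0,0, 0,0,0,0,0,0, 0,0,0,0,0,0, 0,0,0,0,0,0, 0,0,0,0,0,0, 0,0,0,0,0,0, 0,0,0,0,0,0]'
python3 - <<'E'
from look import *
im=snapshot("scene");im2=snapshot("top")
cv2.imwrite("pics/e8.png",cv2.resize(im[140:270,280:430],None,fx=4,fy=4,interpolation=cv2.INTER_CUBIC))
for n in("scene","top"):
  for k in("carton","spout_hinge","spout_tab","bowl","honey_jar","apple","walnut1"):print(n,k,[np.round(d["at"],3).tolist() for d in pinpoint(n,k)])
E
```

```text
t: 29.23
eef_pos: [0.4529, -0.1439, 0.1282]
tcp_rot: [0.583, 0.774, 0.151, -0.198]
wrist_force: [-1.0, -0.6, -1.4]
finger_gap: 0.0632
finger_force: 89.6
t: 29.9
eef_pos: [0.4529, -0.1439, 0.1282]
tcp_rot: [0.583, 0.774, 0.151, -0.198]
wrist_force: [-0.1, 0.1, 0.1]
finger_gap: 0.0853
finger_force: 0.0
t: 30.57
eef_pos: [0.4697, -0.2047, 0.2434]
tcp_rot: [0.583, 0.774, 0.151, -0.198]
wrist_force: [-0.1, -0.9, -0.5]
finger_gap: 0.0857
finger_force: 0.0
t: 31.23
eef_pos: [0.4704, -0.2063, 0.2464]
tcp_rot: [0.583, 0.774, 0.151, -0.198]
wrist_force: [0.3, -0.5, -0.6]
finger_gap: 0.0855
finger_force: 0.0
scene carton [[0.445, -0.122, 0.003]]
scene spout_hinge [[0.432, -0.067, 0.097]]
scene spout_tab [[0.427, -0.029, 0.116], [0.431, -0.068, 0.094]]
scene bowl [[0.476, 0.626, 0.002], [0.45, 0.224, 0.002]]
scene honey_jar [[0.474, -0.345, -0.002]]
scene apple [[0.571, -0.275, -0.0]]
scene walnut1 [[0.446, 0.226, 0.036], [0.442, 0.201, 0.022]]
top carton [[0.446, -0.114, -0.005]]
top spout_hinge [[0.435, -0.065, 0.094]]
top spout_tab [[0.419, -0.029, 0.122]]
top bowl [[0.482, 0.627, 0.001], [0.448, 0.224, -0.006]]
top honey_jar [[0.477, -0.347, -0.002]]
top apple [[0.571, -0.275, -0.004]]
top walnut1 [[0.454, 0.238, 0.014], [0.43, 0.225, 0.019], [0.44, 0.197, 0.021], [0.433, 0.241, 0.022], [0.448, 0.224, 0.036], [0.456, 0.214, 0.014]]
```

View pics/e8.png

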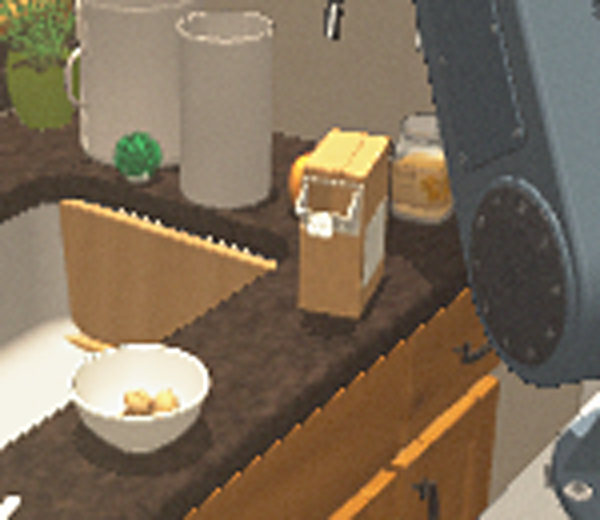

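The carton stands upright and free at (345,225), the bowl with the walnuts is at (140,395), the jar and apple are unmoved, and the gripper is clear. I hand in.

```bash
python3 -c "
from plant import robot
print(robot.hand_in())"
```

```text
the job is handed in; nothing more can be done
None
```

The job is handed in, though no verdict came back: the spout is fully out, all six walnuts are in the white bowl, the empty carton stands upright on its old spot, and the jar and apple have not moved.

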